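Offer up the breaker flap to its hinge

TASK

Take the yellow transit spacer out of the hinge gap on the grey frame and leave it in the blue tray. Then pick up the red flap by its black pull and bring its knuckle down between the frame's two knuckles, without forcing it, so the three holes line up for an 8 mm pin. Finish still holding the flap there in the gripper, level and still, its weight not resting on the frame or anything else; leave the grey flap and the other things on the bench alone.

Things in the scene. Friction and masses are not known exactly. Their poses are not given: they have to be found in the camera images.
- flap: Red steel flap, 0.35-0.6 kg, flat on the bench. Plate 6 mm thick, underside 7 mm up, x -36 to +30 mm, 90 mm wide (y); lip folded down 7 mm at its -x edge; knuckle on its +x edge. Black pull rib over the origin: 12 mm thick (x), 50 mm long (y), from 13 to 58 mm up, flat faces towards +x and -x. Origin on the bench under the middle of the pull; z up.
- flap_knuckle (a point): Centre of the red flap's one steel knuckle: tube 20 mm outside, 11 mm bore, 30 mm long, hole along the flap's y. It lies 45 mm ahead (+x) of the flap's origin and 10 mm above it. Axes as the flap's.
- jamb: Grey frame corner fixed to the bench. Origin on the bench below the middle of its hinge axis, y along that axis, -x its front (robot side). Base plate 8 mm thick, x -35 to +95 mm, 170 mm wide. Post behind the axis: x +12 to +62 mm, 130 mm wide, top at 78 mm. Ledge under the axis: x -12 to +12 mm, 110 mm wide, top at 63 mm.
- jamb_axis (a point): Middle of the hinge axis, 75 mm above the bench, axes as the jamb's. Two steel knuckles (20 mm outside, 11 mm bore, along y) from 18 to 48 mm either side; the 36 mm gap is open above and in front. A flap knuckle lined up here clears ledge and post by 2 mm, the frame's knuckles by 3 mm each. Flap goes in plate in front, its axes parallel to the jamb's.
- spacer: Yellow plastic transit spacer, 18 mm (x) by 30 mm (y) by 60 mm tall, about 50 g, standing loose on the frame's ledge in the hinge gap. Origin at the centre of its underside, z up; its top is 48 mm above the hinge axis.
- spacer_center (a point): Centre of the spacer, 30 mm above its underside.
- tray: Blue open tray fixed on the bench, 110 mm (x) by 140 mm (y), 25 mm high, walls and floor 4 mm. Origin at the centre of its underside.
- grey_flap: Grey plastic flap with a white pull, plate and pull of the red flap's size and frame but two 22 mm long knuckles, centred 32 mm either side: the wrong part, leave alone. The two flaps lie one on the left and one on the right of the bench, either way round.
- hinge_pin: Steel 8 mm hinge pin, 76 mm long with a 14 mm head, standing in a hole of a small wooden block; leave alone. Origin at its foot.
- spray_can: Blue spray can, 66 mm diameter, 190 mm tall; leave alone. Origin under its centre.
- screwdriver: Orange screwdriver lying on the bench; leave alone.
- wrench: Steel wrench lying on the bench; leave alone.

How it is judged:
By the outcome, as a careful person would: the job done as asked, in the order asked, and still so for the second after the job is handed in, while the arm keeps its last pose, push and grip.
It also fails if it takes over 64 s, if anything falls off the work surface, if the arm or the gripper's body presses on something with over 40 N, if the wrist force passes 120 N, or if a joint passes its speed limit or range.

ROBOT

A 6-joint arm with a two-finger parallel gripper is mounted at the origin on the work surface. World frame = base frame: x ahead of the robot, y to its left, z up, the work surface at z = 0. Lengths are in m, angles in rad, forces in N, time in s.
With the tool pointing down it reaches from about 0.225 to 0.875 m from the base axis. Payload 3.4 kg.
Tool frame: the origin (TCP) lies at the very end of the fingers, on their centre line; the grasp point (between the pads) lies 19 mm behind it; z points along the fingers, y is the line along which they close (so a half turn about z gives the same grasp; the last joint's range is limited). The gripper opens to 85 mm and grips with 20 to 120 N. Pads are 22 mm wide; open, the fingers measure 114 mm over their backs; the gripper's body (76 mm by 85 mm) begins 54 mm behind the grasp point. The pads swing forward as they close: fully open they stand 13 mm farther back than shut.
Start: joints at [1.004, 0.276, 1.505, -0, 1.361, -0.121], TCP at [0.248, 0.519, 0.203] pointing down, gripper open.
Joint ranges: [-2.89, 2.89], [-0.75, 2.08], [0.22, 2.7], [-1.18, 4.32], [0.11, 2.71], [-2.7, 2.7]. Speed limits (rad/s): [2.57, 2.57, 3.14, 3.14, 3.14, 3.14].

INTERFACE

Orientations are given as a unit quaternion [w, x, y, z].
In Python, from rig import manip, eyes gives the robot as it stands.
- The arm moves only by the tool servo_tool, never from a script. Its argument "series" is text: rows parted by semicolons, each of 7 numbers parted by spaces: the shift along the tool's x, y, z in m, then the turn, a rotation vector about the tool's x, y, z in degrees, then the closure, from 0 (fully open) to 1 (shut). In form: dx dy dz ax ay az fingers; .... A call has 1 to 5 rows; each row is the pose to reach, as a shift and turn from the pose commanded when the call began, along the tool's axes at that moment; what a row does not reach only later rows make up. A row lasts 1/10 s, in which the tool goes at most 50 mm and 8.59 degrees, less where a joint would pass 70% of its speed; a pose out of reach is approached as far as the arm can. A call with a gripper value outside its range is refused whole. The fingers move at their own pace and stop on an object; "squeeze" is the grip in N (left out, the last holds). Time passes only in rows, so rows that repeat a pose let the fingers close. It gives the time, the measured TCP pose, the force, the opening and the grip force at its end, in the units of the state.
- manip.get_state(): the state, without advancing time (a new reading comes with each control period).
- eyes.get_image(name): name is "scene" or "top" or "wrist"; returns the picture (384x512x3 uint8, red, green, blue); there is no depth.
- eyes.camera_info(name): a dict with "fx", "fy", "cx", "cy" (pixels), "dist" ([k1, k2, p1, p2, k3] as OpenCV has them; the pictures are not rectified), "eye" and "orientation" of the camera in the world. Camera axes: x right, y down, z forward; pixel columns grow to the right and rows downward; lengths in m; the calibration is good to about 2 mm. A picture is of the moment at which its call begins: read the wrist's pose just before it. camera_info takes no time and is no camera call; for the wrist camera it gives the pose at the moment of the call.
- manip.sign_off(): hands the job in; it is judged then, once.
The state is a dict: "clock": time; "qpos": joint angles; "qd": joint speeds; "effort": joint torques, N m; "position": TCP position; "ee_rot": TCP orientation; "contact_force": force on the tool from outside, world axes, zero at the start; "moment": the same for the moment, N m; "width": finger opening in m; "gripper_force": force on a finger pad.
Only numpy, scipy, OpenCV 4.12 (cv2) and the standard library are available. Lean on these libraries where they do the work, as an engineer would, in place of code of your own. Each camera call takes 0.05 s, during which the arm holds its last target. There are 200 camera calls.

## Working session

There is one attempt and no reset: what is moved stays moved. The work goes in short steps, Python scripts to look and compute and a tool call to move; the robot and the scene stay as the last step left them, time stands still between calls to the robot, and variables do not carry over. Pictures are saved under pics/ and viewed, at most 10 in all, crops included, and the job is handed in when it is done.

Besides the shell and the picture viewer there is one more tool, called as name(argument=value, ...) on one line, values as JSON. servo_tool: Moves the arm, as the interface text tells. Its arguments: {"type":"object","properties":{"series":{"type":"string"},"squeeze":{"type":"number"}},"required":["series"]}

```bash
ls; mkdir -p pics; python3 - <<'E'
from rig import manip, eyes
import cv2,numpy as np
s=manip.get_state();print({k:np.round(v,4).tolist() for k,v in s.items()})
for n in("scene","top","wrist"):
    c=eyes.camera_info(n);print(n,c)
    im=eyes.get_image(n);cv2.imwrite(f"pics/{n}0.png",im[:,:,::-1])
a=[cv2.imread(f"pics/{n}0.png") for n in("scene","top")]
E
```

```text
pics
{'clock': 0.0, 'qpos': [1.004, 0.2766, 1.5062, -0.0, 1.3607, -0.121], 'qd': [0.0005, 0.0003, 0.0012, -0.0016, 0.001, 0.0004], 'effort': [0.0015, -41.6756, -24.5806, -0.0002, 0.0111, -0.0], 'position': [0.2476, 0.5183, 0.2016], 'ee_rot': [-0.0003, 0.221, 0.9753, -0.0009], 'contact_force': [0.418, -0.3412, -0.3706], 'moment': [-0.001, -0.0172, 0.0009], 'gripper_force': 0.0, 'width': 0.0854}
scene {'fx': 390.2738932263104, 'fy': 390.2738932263104, 'cx': 250.46519186908782, 'cy': 192.43964081170162, 'dist': array([-0.03094459,  0.        ,  0.        ,  0.        ,  0.        ]), 'eye': array([1.29001151, 0.37277445, 0.82492397]), 'orientation': array([-0.21507938,  0.47381728,  0.78207227, -0.34293004])}
top {'fx': 366.8345838186388, 'fy': 366.8345838186388, 'cx': 250.02610472932517, 'cy': 188.45771656022433, 'dist': array([-0.11393789,  0.        ,  0.        ,  0.        ,  0.        ]), 'eye': array([0.43386093, 0.04183122, 1.15272637]), 'orientation': array([ 0.04205451, -0.70271153,  0.70876541, -0.04560172])}
wrist {'fx': 326.16016027566576, 'fy': 326.16016027566576, 'cx': 253.17568978995664, 'cy': 194.29900540441787, 'dist': array([-0.09011306,  0.        ,  0.        ,  0.        ,  0.        ]), 'eye': array([0.18406002, 0.54968948, 0.37302501]), 'orientation': array([0.118989  , 0.83786067, 0.52767552, 0.07341427])}
```

View pics/top0.png

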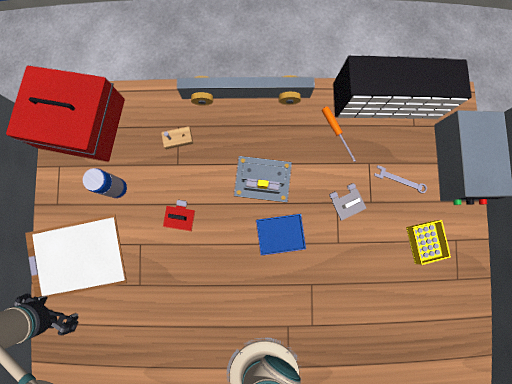

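View pics/scene0.png

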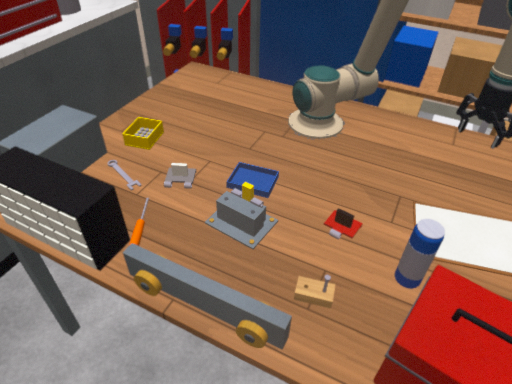

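Top view: jamb at about (263,178) with the yellow spacer on it at (263,184), red flap (180,217) with its knuckle pointing up, which is +x. Tray is at (281,234), grey flap (348,202). The scene view shows the same layout, with the spacer at (248,190) and the black pull at (344,217).

```bash
cat > h.py <<'E'
import cv2,numpy as np
from rig import manip,eyes
from scipy.spatial.transform import Rotation as R
def rot(q): return R.from_quat([q[1],q[2],q[3],q[0]])
def grab(n,name=None):
    c=eyes.camera_info(n); im=eyes.get_image(n)
    if name: cv2.imwrite(f"pics/{name}.png",im[:,:,::-1])
    return c,im
def rays(c,px):
    K=np.array([[c['fx'],0,c['cx']],[0,c['fy'],c['cy']],[0,0,1]])
    u=cv2.undistortPoints(np.array(px,float).reshape(-1,1,2),K,c['dist']).reshape(-1,2)
    return rot(c['orientation']).apply(np.c_[u,np.ones(len(u))])
def onz(c,px,z):
    d=rays(c,px); e=np.array(c['eye']); return (e+d*((z-e[2])/d[:,2])[:,None])
def tri(cs,pxs):
    A=np.zeros((3,3));b=np.zeros(3)
    for c,p in zip(cs,pxs):
        d=rays(c,[p])[0];d/=np.linalg.norm(d);P=np.eye(3)-np.outer(d,d);A+=P;b+=P@c['eye']
    x=np.linalg.solve(A,b)
    return x,[float(np.linalg.norm(np.cross(x-c['eye'],rays(c,[p])[0]/np.linalg.norm(rays(c,[p])[0])))) for c,p in zip(cs,pxs)]
def proj(c,P):
    K=np.array([[c['fx'],0,c['cx']],[0,c['fy'],c['cy']],[0,0,1]]);Ri=rot(c['orientation']).inv()
    return cv2.projectPoints(np.array(P,float).reshape(-1,1,3),Ri.as_rotvec(),-Ri.apply(c['eye']),K,c['dist'])[0].reshape(-1,2)
def blobs(im,lo,hi,amin=30):
    m=cv2.inRange(cv2.cvtColor(im,cv2.COLOR_RGB2HSV),lo,hi)
    cs,_=cv2.findContours(m,cv2.RETR_EXTERNAL,cv2.CHAIN_APPROX_NONE)
    return sorted([c for c in cs if cv2.contourArea(c)>amin],key=cv2.contourArea)[::-1]
def cen(c): m=cv2.moments(c);return m['m10']/m['m00'],m['m01']/m['m00']
def rect(c): return np.round(cv2.boxPoints(cv2.minAreaRect(c)),1)
def tool(p):  # world shift -> tool frame now
    s=manip.get_state();return rot(s['ee_rot']).inv().apply(np.array(p)-s['position'])
Y=((22,120,120),(35,255,255));B=((105,120,60),(125,255,255));RD=((0,150,80),(6,255,255))
E
python3 - <<'E'
from h import *
np.set_printoptions(precision=4,suppress=True)
I={n:(eyes.camera_info(n),cv2.imread(f"pics/{n}0.png")[:,:,::-1].copy()) for n in("scene","top","wrist")}
for n in("scene","top"):
    c,im=I[n]
    for k,col in dict(Y=Y,B=B,R=RD).items():
        for b in blobs(im,*col)[:4]: print(n,k,cv2.contourArea(b),np.round(cen(b),1),np.round(onz(c,[cen(b)],0.01)[0],3))
c=I['top'][0]
print(onz(c,[(263,178)],.03),onz(c,[(180,217)],.02))
# wrist cam relative to tool
s=manip.get_state();w=I['wrist'][0];r=rot(s['ee_rot']).inv()
print(r.apply(w['eye']-s['position']),(r*rot(w['orientation'])).as_matrix())
E
```

```text
scene Y 903.0 [142.9 132.5] [ 0.381 -0.537  0.01 ]
scene Y 149.5 [247.2 190.9] [ 0.487 -0.043  0.01 ]
scene B 7451.0 [310.2  34.7] [-0.856 -0.342  0.01 ]
scene B 2468.5 [406.3  54.5] [-0.845  0.197  0.01 ]
scene B 619.0 [253.9 178.7] [ 0.424 -0.051  0.01 ]
scene B 429.5 [423.7 242.6] [0.447 0.485 0.01 ]
scene R 9916.0 [455.9 333.3] [0.691 0.596 0.01 ]
scene R 1875.5 [181.4  29.5] [-0.57  -1.026  0.01 ]
scene R 1035.0 [28.  17.9] [-0.295 -1.988  0.01 ]
scene R 695.5 [243.9  38.9] [-0.616 -0.641  0.01 ]
top Y 1143.5 [431.2 241.8] [ 0.4   -0.541  0.01 ]
top Y 49.5 [262.7 182.7] [ 0.594 -0.005  0.01 ]
top B 1512.0 [280.4 234.1] [ 0.433 -0.057  0.01 ]
top B 144.5 [105.  183.4] [0.596 0.499 0.01 ]
top B 30.5 [123.  190.1] [0.574 0.439 0.01 ]
top R 6372.0 [ 59.1 107.9] [0.854 0.674 0.01 ]
top R 852.0 [109.6 125.5] [0.788 0.493 0.01 ]
top R 587.5 [178.5 217.8] [0.486 0.26  0.01 ]
top R 43.5 [ 68.4 152. ] [0.702 0.629 0.01 ]
[[ 0.6061 -0.0049  0.03  ]] [[0.4879 0.253  0.02  ]]
[ 0.0709  0.0006 -0.1713] [[-0.0013 -0.9609 -0.277 ]
 [ 1.     -0.001  -0.0012]
 [ 0.0009 -0.277   0.9609]]
```

View pics/wrist0.png

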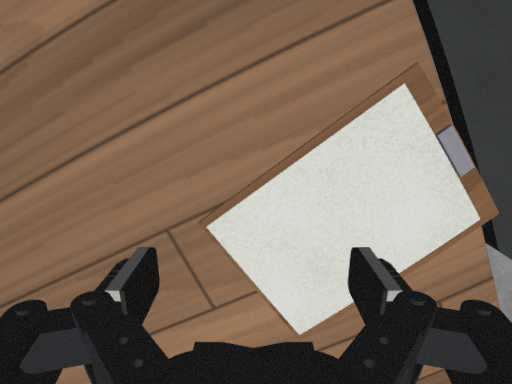

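The wrist view shows only a notepad and the fingers; the camera looks along tool +x. I'll move over the red flap to measure it.

servo_tool(series="-0.04 -0.018 0 0 0 8.5 0;-0.08 -0.036 0 0 0 17 0;-0.12 -0.054 0 0 0 25.5 0;-0.16 -0.072 0 0 0 34 0;-0.19 -0.085 0 0 0 42 0")

```text
clock: 0.65
position: [0.3839, 0.3581, 0.2023]
ee_rot: [0.0, 0.559, 0.829, -0.0]
contact_force: [1.2, 0.3, -0.3]
width: 0.0853
gripper_force: 0.0
```

```bash
python3 - <<'E'
from h import *
s=manip.get_state();print(s['clock'],s['position'],np.degrees(rot(s['ee_rot']).as_euler('ZYX')))
m=rot(s['ee_rot']).as_matrix();print(m.round(3));print(tool([.487,.243,.2]))
E
```

```text
0.65 [0.38386977 0.35808583 0.20232553] [ 1.12066901e+02  4.42004844e-02 -1.79992057e+02]
[[-0.376  0.927  0.   ]
 [ 0.927  0.376 -0.001]
 [-0.001 -0.    -1.   ]]
[-0.14539836  0.05233937  0.00243044]
```

servo_tool(series="-0.04 0.014 0 0 0 6 0;-0.08 0.028 0 0 0 12 0;-0.12 0.043 0 0 0 18 0;-0.145 0.052 0 0 0 22 0;-0.145 0.052 0 0 0 22 0")

```text
clock: 1.15
position: [0.4885, 0.2433, 0.202]
ee_rot: [0.001, 0.706, 0.708, -0.0]
contact_force: [-0.6, -0.2, 0.5]
width: 0.0854
gripper_force: 0.0
```

```bash
python3 - <<'E'
from h import *
import pickle
s=manip.get_state();print(s['clock'],s['position'],np.abs(s['qd']).max())
c,im=grab("wrist","flapA");pickle.dump(c,open("flapA.pkl","wb"))
for b in blobs(im,*RD)[:3]: print(cv2.contourArea(b),cen(b),rect(b).tolist())
E
```

```text
1.15 [0.48854409 0.2433333  0.20200611] 0.05389680998843935
4754.0 (249.90351984293926, 147.14580703968588) [[213.1999969482422, 182.6999969482422], [225.5, 102.5999984741211], [290.3999938964844, 112.5999984741211], [278.0, 192.6999969482422]]
```

View pics/flapA.png

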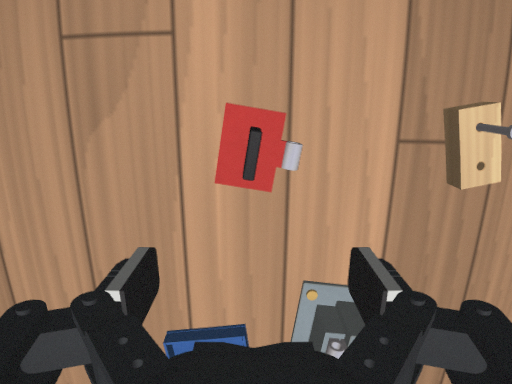

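Flap: plate centre near (250,148), knuckle at (291,156) on the right, which is world +x; yaw is roughly -9°. Next, the jamb.

servo_tool(series="-0.045 0.016 -0.007 0 0 0 0;-0.09 0.032 -0.013 0 0 0 0;-0.135 0.048 -0.02 0 0 0 0;-0.18 0.064 -0.027 0 0 0 0;-0.225 0.08 -0.034 0 0 0 0")

```text
clock: 1.7
position: [0.5677, 0.0216, 0.2368]
ee_rot: [-0.0, 0.703, 0.711, 0.0]
contact_force: [0.1, 0.5, -0.5]
width: 0.0857
gripper_force: 0.0
```

servo_tool(series="-0.03 0.01 -0.004 0 0 0 0;-0.05 0.017 -0.006 0 0 0 0;-0.05 0.017 -0.006 0 0 0 0")

```text
clock: 2.0
position: [0.586, -0.0296, 0.2423]
ee_rot: [0.0, 0.705, 0.709, -0.0]
contact_force: [-1.0, -0.4, -0.1]
width: 0.0855
gripper_force: 0.0
```

```bash
python3 - <<'E'
from h import *
import pickle
s=manip.get_state();print(s['clock'],s['position'],np.abs(s['qd']).max())
c,im=grab("wrist","jambA");pickle.dump(c,open("jambA.pkl","wb"))
for k in (Y,B):
  for b in blobs(im,*k)[:3]: print(cv2.contourArea(b),cen(b),rect(b).tolist())
cv2.imwrite("pics/jambAc.png",cv2.resize(im[0:300,100:400,::-1],None,fx=2,fy=2,interpolation=cv2.INTER_CUBIC))
E
```

```text
2.0 [ 0.58603525 -0.02958176  0.24230682] 0.04268604595474973
119.5 (245.12691771269175, 133.13389121338912) [[232.1999969482422, 159.3000030517578], [236.8000030517578, 122.80000305175781], [256.1000061035156, 125.30000305175781], [251.5, 161.6999969482422]]
9524.5 (132.17028015468878, 176.5291616357814) [[75.5, 130.39999389648438], [165.39999389648438, 113.5999984741211], [186.39999389648438, 225.8000030517578], [96.5999984741211, 242.60000610351562]]
```

View pics/jambAc.png

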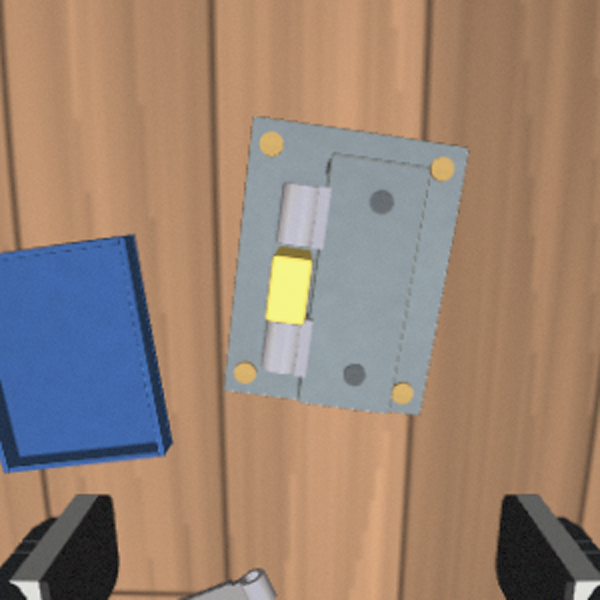

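The crop shows the jamb clearly, yaw about -8°. Base plate corners, in crop pixels, are near (255,117), (467,149), (420,414) and (225,390). The spacer top is at (290,290), with the silver knuckles above and below it.

```bash
cat >> h.py <<'E'
YT=((22,80,160),(35,255,255));GR=((85,8,60),(115,90,255))
def wrect(c,b,z):
    "contour on plane z -> centre, sides, angle of long side(deg)"
    P=onz(c,b.reshape(-1,2),z)[:,:2]*1000
    r=cv2.minAreaRect(P.astype(np.float32)); q=cv2.boxPoints(r)
    e=sorted([q[1]-q[0],q[2]-q[1]],key=np.linalg.norm)
    a=np.degrees(np.arctan2(e[1][1],e[1][0]))%180
    return np.round(r[0],1),np.round([np.linalg.norm(x) for x in e],1),round(float(a),2)
E
python3 - <<'E'
from h import *
import pickle
c=pickle.load(open("jambA.pkl","rb"));im=cv2.imread("pics/jambA.png")[:,:,::-1].copy()
b=blobs(im,*YT)[0];print('sp',cv2.contourArea(b),cen(b),wrect(c,b,.123))
hsv=cv2.cvtColor(im,cv2.COLOR_RGB2HSV);print(hsv[90,240],hsv[130,260],hsv[110,252],hsv[145,245],hsv[60,400])
for b in blobs(im,*GR,300)[:4]: print('plate',cv2.contourArea(b),cen(b),wrect(c,b,.008))
c2=pickle.load(open("flapA.pkl","rb"));im2=cv2.imread("pics/flapA.png")[:,:,::-1].copy()
b=blobs(im2,*RD)[0];print('flap',wrect(c2,b,.013))
for b in blobs(im,*B)[:1]: print('tray',wrect(c,b,.025))
E
```

```text
sp 614.0 (243.8558631921824, 144.5184581976113) (array([577.1,   3.2]), array([18. , 29.6], dtype=float32), 82.34)
[100  29 161] [102  27 162] [114  12 206] [ 30 112 245] [ 13 104 164]
plate 13842.5 (270.31247968213836, 132.1301065558967) (array([606.2,  -1.9]), array([127.9, 169.2], dtype=float32), 82.51)
plate 1927.5 (449.98184176394295, 351.6143536532641) (array([ 919.4, -340.9]), array([ 72. , 141.5], dtype=float32), 164.67)
plate 1911.5 (56.07454878367774, 351.97663266195826) (array([ 254.8, -344.9]), array([ 71.6, 142.8], dtype=float32), 17.17)
plate 364.0 (506.07646520146517, 266.9102564102564) (array([ 946.6, -177.9]), array([44.4, 92.7], dtype=float32), 105.54)
flap (array([486.4, 262. ]), array([71.7, 89.8], dtype=float32), 80.63)
tray (array([434.9, -53.1]), array([115. , 138.9], dtype=float32), 97.02)
```

servo_tool(series="0.03 -0.004 0.025 0 0 4 0;0.055 -0.008 0.045 0 0 7.5 0;0.065 -0.009 0.052 0 0 7.8 0;0.065 -0.009 0.052 0 0 7.8 0")

```text
clock: 2.45
position: [0.5743, 0.0393, 0.1896]
ee_rot: [-0.001, 0.749, 0.662, -0.001]
contact_force: [-0.4, -0.5, 0.1]
width: 0.085
gripper_force: 0.0
```

```bash
python3 - <<'E'
from h import *
import pickle
s=manip.get_state();print(s['clock'],s['position'],np.degrees(rot(s['ee_rot']).as_euler('ZYX')))
c,im=grab("wrist","jambB");pickle.dump(c,open("jambB.pkl","wb"))
b=blobs(im,((22,80,200),(35,255,255)))[0];print('sp',cv2.contourArea(b),cen(b),wrect(c,b,.123))
ca=pickle.load(open("jambA.pkl","rb"));ia=cv2.imread("pics/jambA.png")[:,:,::-1].copy()
a=blobs(ia,((22,80,200),(35,255,255)))[0];print(wrect(ca,a,.123))
print(tri([ca,c],[cen(a),cen(b)]))
for b in blobs(im,*GR,3000)[:2]: print('plate',cv2.contourArea(b),wrect(c,b,.008))
print(tool([.5771,.0032,.093]))
cv2.imwrite("pics/jambBc.png",cv2.resize(im[80:380,110:410,::-1],None,fx=2,fy=2,interpolation=cv2.INTER_CUBIC))
E
```

```text
2.45 [0.57429172 0.03932052 0.18959851] [ 8.29557656e+01 -1.56638993e-02 -1.79843224e+02]Traceback (most recent call last):
  File "<stdin>", line 5, in <module>
TypeError: blobs() missing 1 required positional argument: 'hi'
```

```bash
python3 - <<'E'
from h import *
import pickle
c=pickle.load(open("jambB.pkl","rb"));im=cv2.imread("pics/jambB.png")[:,:,::-1].copy()
T=((22,80,200),(35,255,255))
b=blobs(im,*T)[0];print('sp',cv2.contourArea(b),cen(b),wrect(c,b,.123))
ca=pickle.load(open("jambA.pkl","rb"));ia=cv2.imread("pics/jambA.png")[:,:,::-1].copy()
a=blobs(ia,*T)[0];print(wrect(ca,a,.123))
print(tri([ca,c],[cen(a),cen(b)]))
for b in blobs(im,*GR,3000)[:2]: print('plate',cv2.contourArea(b),wrect(c,b,.008))
print(tool([.5771,.0032,.093]))
cv2.imwrite("pics/jambBc.png",cv2.resize(im[80:380,110:410,::-1],None,fx=2,fy=2,interpolation=cv2.INTER_CUBIC))
E
```

```text
sp 678.5 (263.34561532792924, 239.240972733972) (array([577.4,   3.4]), array([16.8, 28.5], dtype=float32), 82.91)
(array([577.2,   3.1]), array([17.4, 29.5], dtype=float32), 82.75)
(array([0.57721849, 0.00318177, 0.12145857]), [3.0249492161866113e-05, 3.02494921621258e-05])
plate 13966.0 (array([604.9, -12. ]), array([127.9, 189.9], dtype=float32), 82.57)
[-0.03427972  0.00585859  0.09770319]
```

View pics/jambBc.png

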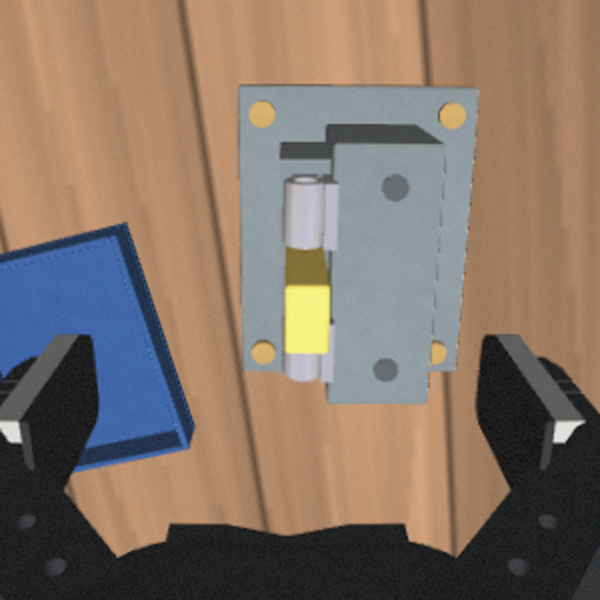

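The tool is now aligned with the jamb. The spacer top is at (308,318) in the crop and triangulates to (0.577, 0.003, 0.1215), which agrees with the text. Grasping it.

servo_tool(series="-0.02 0.003 0.01 0 0 0 0;-0.034 0.006 0.03 0 0 0 0;-0.034 0.006 0.06 0 0 0 0.2;-0.034 0.006 0.09 0 0 0 0.3;-0.034 0.006 0.097 0 0 0 0.3", squeeze=40)

```text
clock: 3.0
position: [0.5761, 0.0015, 0.0916]
ee_rot: [-0.001, 0.751, 0.66, -0.001]
contact_force: [0.4, 0.2, -0.4]
width: 0.0597
gripper_force: 0.0
```

servo_tool(series="0 0 0 0 0 0 0.6;0 0 0 0 0 0 1;0 0 0 0 0 0 1;0 0 0 0 0 0 1;0 0 0 0 0 0 1")

```text
clock: 3.5
position: [0.578, 0.0023, 0.0945]
ee_rot: [0.001, 0.751, 0.66, 0.001]
contact_force: [-0.3, 0.6, 0.1]
width: 0.0001
gripper_force: 0.0
```

The fingers closed on nothing, so I need to look.

```bash
python3 - <<'E'
from h import *
c,im=grab("wrist","miss");c2,im2=grab("scene","miss2")
print(eyes.camera_info("wrist")['eye'])
v=np.hstack([cv2.resize(im,None,fx=.8,fy=.8),cv2.resize(im2[140:260,180:310],(330,307))])
cv2.imwrite("pics/missv.png",v[:,:,::-1])
E
```

```text
[0.58664655 0.07301663 0.26556834]
```

View pics/missv.png

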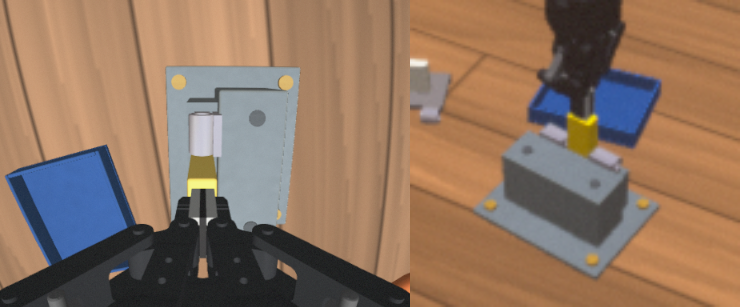

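```bash
python3 - <<'E'
from h import *
s=manip.get_state();p=np.array(s['position']);print(p,s['width'],s['contact_force'])
for n in("scene","wrist"):
    c=eyes.camera_info(n)
    print(n,[proj(c,p+[0,0,d]).round(0).tolist()[0] for d in(0,.02,.03,.04)],'spacer top',proj(c,[[.5772,.0032,.1215]]).round(0))
im=cv2.imread("pics/miss2.png");iw=cv2.imread("pics/miss.png")
v=np.hstack([cv2.resize(im[150:220,215:285],(400,400),interpolation=cv2.INTER_CUBIC),cv2.resize(iw[180:320,185:325],(400,400),interpolation=cv2.INTER_CUBIC)])
cv2.imwrite("pics/missw.png",v)
E
```

```text
[0.57791731 0.0023025  0.09426639] 9.175808253371185e-05 [-1.54672952 -0.62243188  2.43350606]
scene [[246.0, 193.0], [247.0, 187.0], [247.0, 185.0], [247.0, 182.0]] spacer top [[247. 185.]]
wrist [[254.0, 231.0], [254.0, 246.0], [254.0, 255.0], [254.0, 265.0]] spacer top [[252. 251.]]
```

View pics/missw.png

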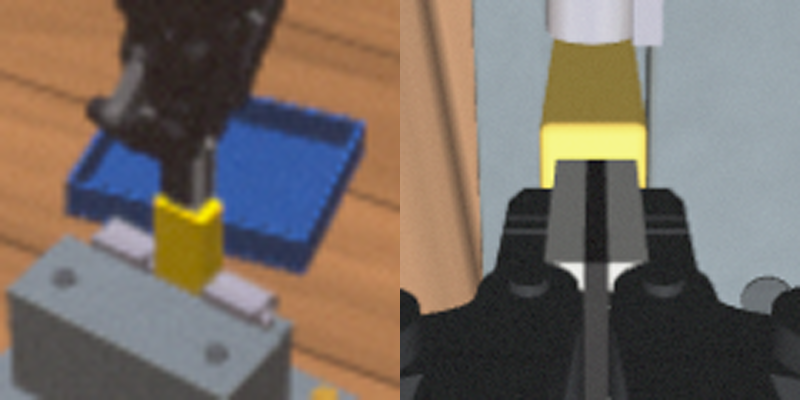

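In the zoomed views the shut fingertips (about (190,200) left, (597,160) right) sit right on top of the spacer. So the real fingertips are about 29 mm behind the reported TCP. I'll lift, open and go that much deeper, watching the force.

servo_tool(series="0 0 -0.03 0 0 0 0.4;0 0 -0.03 0 0 0 0.4;0 0 -0.03 0 0 0 0.4;0 0 -0.03 0 0 0 0.4;0 0 -0.01 0 0 0 0.4")

```text
clock: 4.1
position: [0.5791, 0.0022, 0.1047]
ee_rot: [0.002, 0.751, 0.66, 0.002]
contact_force: [1.0, 0.5, -0.1]
width: 0.0509
gripper_force: 0.0
```

servo_tool(series="0 0 0.01 0 0 0 0.4;0 0 0.02 0 0 0 0.4;0 0 0.03 0 0 0 0.4;0 0 0.034 0 0 0 0.4")

```text
clock: 4.5
position: [0.5767, 0.0024, 0.0681]
ee_rot: [-0.001, 0.751, 0.66, -0.001]
contact_force: [-0.3, -0.7, -0.4]
width: 0.0515
gripper_force: 0.0
```

servo_tool(series="0 0 0 0 0 0 1;0 0 0 0 0 0 1;0 0 0 0 0 0 1;0 0 0 0 0 0 1")

```text
clock: 4.9
position: [0.5778, 0.0022, 0.07]
ee_rot: [0.0, 0.751, 0.66, 0.0]
contact_force: [0.0, 0.6, -0.0]
width: 0.0171
gripper_force: 40.6
```

Gripped: 17 mm wide, 40 N. Lift and carry to the tray.

servo_tool(series="0 0 -0.03 0 0 0 1;0 0 -0.07 0 0 0 1;-0.02 -0.04 -0.07 0 0 0 1;-0.045 -0.08 -0.07 0 0 0 1;-0.065 -0.12 -0.07 0 0 0 1")

```text
clock: 5.4
position: [0.4489, -0.0475, 0.1399]
ee_rot: [0.001, 0.751, 0.661, 0.0]
contact_force: [-0.6, -0.8, -0.6]
width: 0.0174
gripper_force: 40.7
```

servo_tool(series="-0.008 -0.015 0.02 0 0 0 1;-0.008 -0.015 0.06 0 0 0 1;-0.008 -0.015 0.09 0 0 0 1;-0.008 -0.015 0.11 0 0 0 1;-0.008 -0.015 0.115 0 0 0 1")

```text
clock: 5.9
position: [0.4325, -0.0524, 0.0229]
ee_rot: [-0.002, 0.751, 0.66, -0.001]
contact_force: [-0.2, -0.0, -0.4]
width: 0.0168
gripper_force: 40.6
```

servo_tool(series="0 0 0.005 0 0 0 1;0 0 0.009 0 0 0 1;0 0 0.011 0 0 0 1;0 0 0.011 0 0 0 1")

```text
clock: 6.3
position: [0.4347, -0.0529, 0.0139]
ee_rot: [0.0, 0.751, 0.66, 0.0]
contact_force: [0.9, 0.7, -0.3]
width: 0.0173
gripper_force: 40.6
```

servo_tool(series="0 0 0 0 0 0 0.6;0 0 0 0 0 0 0.4;0 0 0 0 0 0 0.3;0 0 0 0 0 0 0.3;0 0 -0.02 0 0 0 0.2")

```text
clock: 6.8
position: [0.4321, -0.0523, 0.0321]
ee_rot: [-0.002, 0.751, 0.66, -0.001]
contact_force: [-0.1, -0.7, 0.5]
width: 0.0681
gripper_force: 0.0
```

servo_tool(series="0 0 -0.04 0 0 0 0;0 0 -0.08 0 0 0 0;0 0 -0.12 0 0 0 0;0 0 -0.15 0 0 0 0")

```text
clock: 7.2
position: [0.4348, -0.053, 0.1861]
ee_rot: [0.001, 0.751, 0.66, 0.001]
contact_force: [0.9, -0.5, -0.6]
width: 0.0854
gripper_force: 0.0
```

```bash
python3 - <<'E'
from h import *
s=manip.get_state();print(s['clock'],s['position'],rot(s['ee_rot']).as_matrix().round(3).tolist())
c,im=grab("wrist","tray")
for b in blobs(im,((22,80,100),(35,255,255)),200)[:3]: print(cv2.contourArea(b),cen(b),rect(b).tolist(),wrect(c,b,.064))
for b in blobs(im,*B)[:1]: print(cen(b),rect(b).tolist())
# target for flap view
print(tool([.487,.225,.16]))
E
```

```text
7.2 [ 0.43484058 -0.05299936  0.18612994] [[0.128, 0.992, 0.003], [0.992, -0.128, -0.001], [-0.0, 0.003, -1.0]]Traceback (most recent call last):
  File "<stdin>", line 4, in <module>
  File "h.py", line 25, in blobs
    m=cv2.inRange(cv2.cvtColor(im,cv2.COLOR_RGB2HSV),lo,hi)
cv2.error: OpenCV(4.12.0) :-1: error: (-5:Bad argument) in function 'inRange'
> Overload resolution failed:
>  - lowerb is not a numerical tuple
>  - Expected Ptr<cv::UMat> for argument 'lowerb'
```

servo_tool(series="0.045 0.002 0 0 0 0.4 0;0.09 0.005 0 0 0 0.8 0;0.135 0.007 0 0 0 1.2 0;0.18 0.01 0.02 0 0 1.6 0;0.225 0.012 0.04 0 0 2 0")

```text
clock: 7.75
position: [0.4756, 0.1707, 0.1435]
ee_rot: [0.001, 0.762, 0.647, 0.001]
contact_force: [0.5, -0.1, -0.4]
width: 0.0852
gripper_force: 0.0
```

servo_tool(series="0.03 0 0.02 0 0 0 0;0.055 0 0.04 0 0 0 0;0.062 0.003 0.046 0 0 0 0;0.062 0.003 0.046 0 0 0 0")

```text
clock: 8.15
position: [0.4876, 0.2297, 0.0963]
ee_rot: [-0.0, 0.762, 0.648, -0.001]
contact_force: [0.5, 0.1, -0.1]
width: 0.0852
gripper_force: 0.0
```

```bash
cat >> h.py <<'E'
YA=((22,80,100),(35,255,255))
import pickle
def flap(name):
    s=manip.get_state();print(s['clock'],np.round(s['position'],4),np.degrees(rot(s['ee_rot']).as_euler('ZYX')).round(2))
    c,im=grab("wrist",name);pickle.dump(c,open(name+".pkl","wb"))
    b=blobs(im,*RD)[0];print('plate',cen(b),wrect(c,b,.013))
    x,y,w,h=cv2.boundingRect(b)
    roi=np.zeros(im.shape[:2],np.uint8);cv2.drawContours(roi,[b],-1,255,-1)
    m=cv2.inRange(cv2.cvtColor(im,cv2.COLOR_RGB2HSV),(0,0,0),(180,255,70))&cv2.morphologyEx(roi,cv2.MORPH_CLOSE,np.ones((9,9)))
    hsv=cv2.cvtColor(im,cv2.COLOR_RGB2HSV)
    k=max(cv2.findContours(m,cv2.RETR_EXTERNAL,cv2.CHAIN_APPROX_NONE)[0],key=cv2.contourArea)
    print('rib',cv2.contourArea(k),cen(k),rect(k).tolist(),wrect(c,k,.058))
    return c,im,b,k
E
python3 - <<'E'
from h import *
c=eyes.camera_info("wrist")
im=cv2.imread("pics/tray.png")[:,:,::-1].copy()
for b in blobs(im,*YA)[:3]: print(cv2.contourArea(b),cen(b),rect(b).tolist())
print('tray',[(cen(b),rect(b).tolist()) for b in blobs(im,*B)[:1]])
flap("flapB")
E
```

```text
694.0 (252.90994236311238, 174.35518731988472) [[244.0, 154.0], [262.0, 154.0], [262.0, 194.0], [244.0, 194.0]]
tray [((249.70795199556258, 167.6568842498046), [[180.60000610351562, 118.5999984741211], [285.79998779296875, 92.30000305175781], [317.5, 218.89999389648438], [212.3000030517578, 245.1999969482422]])]
8.15 [0.4876 0.2297 0.0963] [ 8.075e+01  8.000e-02 -1.799e+02]
plate (243.48982687379046, 148.87298847568735) (array([486.4, 262.3]), array([71.5, 89.4], dtype=float32), 80.72)
rib 1228.0 (244.88422909880563, 158.81243213897937) [[236.0, 121.0], [253.0, 121.0], [253.0, 197.0], [236.0, 197.0]] (array([486.9, 263.8]), array([10.9, 50.1], dtype=float32), 80.67)
```

The spacer stands mid-tray: spacer blob (253,174), inside the tray outline. Next, a second flap view for height.

servo_tool(series="0.03 0 0 0 0 0 0;0.06 0 0 0 0 0 0;0.06 -0.006 0 0 0 0 0;0.06 -0.006 0 0 0 0 0")

```text
clock: 8.6
position: [0.4913, 0.2887, 0.0984]
ee_rot: [0.0, 0.762, 0.647, -0.0]
contact_force: [-0.8, -0.5, -0.5]
width: 0.0853
gripper_force: 0.0
```

```bash
python3 - <<'E'
from h import *
c,im,b,k=flap("flapC")
ca=pickle.load(open("flapB.pkl","rb"));ia=cv2.imread("pics/flapB.png")[:,:,::-1].copy()
a=blobs(ia,*RD)[0]
def corners(b): 
    q=cv2.approxPolyDP(cv2.convexHull(b),4,True).reshape(-1,2); return q
print(corners(a).tolist(),corners(b).tolist())
print('plate tri',tri([ca,c],[cen(a),cen(b)]))
cv2.imwrite("pics/fBC.png",np.hstack([cv2.resize(x[70:300,160:360,::-1],(400,460),interpolation=cv2.INTER_CUBIC) for x in(ia,im)]))
E
```

```text
8.6 [0.4913 0.2887 0.0984] [8.0660e+01 2.0000e-02 1.7998e+02]
plate (250.21188069387244, 214.64787220766252) (array([486.4, 263.3]), array([71.4, 90.6], dtype=float32), 80.51)Traceback (most recent call last):
  File "<stdin>", line 2, in <module>
  File "h.py", line 51, in flap
    k=max(cv2.findContours(m,cv2.RETR_EXTERNAL,cv2.CHAIN_APPROX_NONE)[0],key=cv2.contourArea)
ValueError: max() iterable argument is empty
```

```bash
python3 - <<'E'
from h import *
v=[cv2.imread(f"pics/{n}.png")[70:300,160:360] for n in("flapB","flapC")]
cv2.imwrite("pics/fBC.png",np.hstack([cv2.resize(x,(400,460),interpolation=cv2.INTER_CUBIC) for x in v]))
E
```

```text
(no output)
```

View pics/fBC.png

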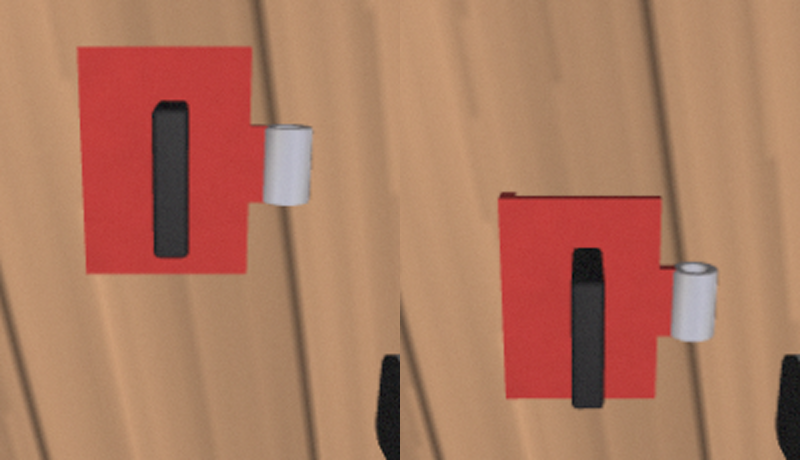

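In B the rib top spans crop (153–188, 106–258). In C it spans (172–204, 281–408), with the knuckle at (290,165) and (295,302). I'll triangulate.

```bash
python3 - <<'E'
from h import *
L=[pickle.load(open(f"flap{k}.pkl","rb")) for k in "BC"]
print('rib top',tri(L,[(245.2,161),(254,242.3)]))
print('near end',tri(L,[(245.5,199),(254.,274)]), 'far end top',tri(L,[(245,123),(254,210.5)]))
for c,n,z in((L[0],"flapB",.013),(L[1],"flapC",.013)):
    im=cv2.imread(f"pics/{n}.png")[:,:,::-1].copy();b=blobs(im,*RD)[0]
    # plate edges along flap y at ends
    P=onz(c,b.reshape(-1,2),z)[:,:2]*1000; a=np.radians(-9.35);ux=np.array([np.cos(a),np.sin(a)]);uy=np.array([-ux[1],ux[0]])
    y=P@uy;x=P@ux
    mid=(x>np.median(x)-20)&(x<np.median(x)+15)
    hi=np.median(y[mid&(y>y.max()-4)]);lo=np.median(y[mid&(y<y.min()+4)]);my=(y>(hi+lo)/2+25)|(y<(hi+lo)/2-25)
    xl=np.median(x[my&(x<x.min()+3)]);xr=np.median(x[my&(abs(x-(xl+66))<4)])
    o=ux*(xl+xr+6)/2+uy*(hi+lo)/2
    hs=cv2.cvtColor(im,cv2.COLOR_RGB2HSV);m=((hs[...,1]<45)&(hs[...,2]>120)).astype(np.uint8)
    k=max(cv2.findContours(m[:,285:330].copy(),cv2.RETR_EXTERNAL,cv2.CHAIN_APPROX_NONE)[0],key=cv2.contourArea)+[285,0]
    kp=onz(c,[cen(k)],.018)[0,:2]*1000
    print(n,'w',hi-lo,xr-xl,'origin',o,'knuckle',cen(k),kp,'rel',(kp-o)@ux,(kp-o)@uy)
print(tool([.4867,.2625,.085]))
E
```

```text
rib top (array([0.48717447, 0.26301533, 0.05701933]), [1.836751909967332e-05, 1.8367519099732714e-05])
near end (array([0.48286068, 0.2368492 , 0.05523396]), [1.8525539128009383e-05, 1.8525539128030217e-05]) far end top (array([0.49120559, 0.28727962, 0.05902136]), [1.1992280562999609e-05, 1.1992280563045745e-05])
flapB w 89.31527805198198 64.59434940931465 origin [486.37443044 262.27273113] knuckle (303.42583732057415, 152.22966507177034) [530.33696434 255.67976484] rel 44.44958747922484 0.6369968134318773
flapC w 89.60330992586535 64.51259462295644 origin [486.53255847 263.00131186] knuckle (306.551673944687, 221.93498301795242) [530.16197614 256.3176215 ] rel 44.135636397173805 0.4933583643233259
[-0.02622882 -0.0005583   0.01330956]
```

servo_tool(series="-0.015 0 0 0 0 0 0.3;-0.026 -0.0006 0.013 0 0 0 0.3;-0.026 -0.0006 0.04 0 0 0 0.3;-0.026 -0.0006 0.06 0 0 0 0.3;-0.026 -0.0006 0.075 0 0 0 0.3", squeeze=60)

```text
clock: 9.15
position: [0.486, 0.2614, 0.0217]
ee_rot: [0.0, 0.763, 0.647, -0.001]
contact_force: [0.1, -0.3, 0.5]
width: 0.0599
gripper_force: 0.0
```

servo_tool(series="0 0 0.01 0 0 0 0.3;0 0 0.02 0 0 0 0.3;0 0 0.026 0 0 0 0.3;0 0 0.026 0 0 0 0.3")

```text
clock: 9.55
position: [0.4866, 0.2636, -0.004]
ee_rot: [-0.0, 0.762, 0.647, -0.001]
contact_force: [-0.2, -0.2, 0.9]
width: 0.0597
gripper_force: 0.0
```

```bash
python3 - <<'E'
from h import *
print(tool([.4867,.2626,-.003]))
r=[manip.get_state() for _ in range(5)];print([np.round(s['position'],4).tolist() for s in r][:2],r[0]['contact_force'])
E
```

```text
[-0.000955    0.00026699 -0.00098158]
[[0.4866, 0.2636, -0.004], [0.4866, 0.2636, -0.004]] [-0.19686705 -0.17728101  0.86318927]
```

servo_tool(series="0 0 0 0 0 0 0.6;0 0 0 0 0 0 1;0 0 0 0 0 0 1;0 0 0 0 0 0 1", squeeze=90)

```text
clock: 9.95
position: [0.4874, 0.2644, -0.0028]
ee_rot: [0.0, 0.762, 0.647, 0.001]
contact_force: [0.5, 0.1, 2.6]
width: 0.0109
gripper_force: 87.8
```

servo_tool(series="0 0 0 0 0 0 1;0 0 0 0 0 0 1")

```text
clock: 10.15
position: [0.4875, 0.2644, -0.0028]
ee_rot: [0.0, 0.762, 0.647, 0.001]
contact_force: [1.2, -0.2, 4.2]
width: 0.0106
gripper_force: 88.1
```

```bash
cat >> h.py <<'E'
def avg(n=12):
    "mean pose over several readings; each camera call steps time"
    P=[];Rv=[];F=[]
    for _ in range(n):
        eyes.get_image("wrist");s=manip.get_state();P.append(s['position']);Rv.append(rot(s['ee_rot']));F.append(s['contact_force'])
    Rm=R.concatenate(Rv).mean();P=np.array(P)
    print(s['clock'],'pos',P.mean(0).round(4),'sd',P.std(0).round(4),'F',np.mean(F,0).round(2),'eul',Rm.as_euler('ZYX',degrees=True).round(2),s['width'],s['gripper_force'])
    return P.mean(0),Rm
E
python3 -c "
from h import *
P,r=avg(14);pickle.dump((P,r.as_quat()),open('grasp.pkl','wb'))"
```

```text
10.85 pos [ 0.4874  0.2644 -0.0028] sd [0. 0. 0.] F [ 0.34 -0.21  5.58] eul [ 8.0660e+01 -4.0000e-02  1.7994e+02] 0.010697681878064897 88.15297365188599
```

Gripped at 88 N. Lift it gently, then refine the jamb axis from the earlier pictures.

servo_tool(series="0 0 -0.01 0 0 0 1;0 0 -0.03 0 0 0 1;0 0 -0.06 0 0 0 1;0 0 -0.09 0 0 0 1;0 0 -0.12 0 0 0 1")

```text
clock: 11.35
position: [0.4857, 0.2637, 0.1169]
ee_rot: [-0.0, 0.762, 0.647, -0.001]
contact_force: [1.2, 0.2, -4.0]
width: 0.0108
gripper_force: 87.8
```

servo_tool(series="0 0 0 0 0 0 1;0 0 0 0 0 0 1;0 0 0 0 0 0 1")

```text
clock: 11.65
position: [0.4851, 0.2634, 0.1145]
ee_rot: [-0.001, 0.762, 0.647, -0.002]
contact_force: [-0.6, -0.9, -4.8]
width: 0.011
gripper_force: 88.2
```

```bash
python3 - <<'E'
from h import *
a=np.radians(-7.5);ux=np.array([np.cos(a),np.sin(a)]);uy=np.array([-ux[1],ux[0]])
for n in("jambA","jambB"):
    c=pickle.load(open(n+".pkl","rb"));im=cv2.imread(f"pics/{n}.png")[:,:,::-1].copy()
    hs=cv2.cvtColor(im,cv2.COLOR_RGB2HSV)
    m=((hs[...,1]<22)&(hs[...,2]>165)).astype(np.uint8);m[:, :190]=0;m[:,330:]=0;m[270:]=0
    for k in cv2.findContours(m,cv2.RETR_EXTERNAL,cv2.CHAIN_APPROX_NONE)[0]:
        if cv2.contourArea(k)<60: continue
        P=onz(c,k.reshape(-1,2),.082)[:,:2]*1000-[576.5,2.0]
        print(n,cv2.contourArea(k),cen(k),'x',(P@ux).min().round(1),(P@ux).max().round(1),'y',(P@uy).min().round(1),(P@uy).max().round(1))
    # gold screws on base (z .008)
    for b in blobs(im,(15,100,150),(24,255,255),20): print('screw',cen(b),(onz(c,[cen(b)],.009)[0,:2]*1000).round(1),cv2.contourArea(b))
P,r=avg(3)
E
```

```text
jambA 495.0 (243.8124579124579, 174.00437710437708) x -7.7 14.6 y -48.3 -18.4
jambA 621.5 (252.44194153928666, 107.69723786537945) x -8.1 14.5 y 18.3 48.6
screw (484.3190309398715, 215.11821366024517) [ 906.3 -104. ] 571.0
screw (235.17311233885818, 71.50092081031308) [563.7  74.9] 90.5
screw (320.7063492063492, 84.01785714285714) [665.5  61.6] 84.0
screw (222.0, 185.6915422885572) [545.6 -64.5] 67.0
screw (300.7348484848485, 196.08333333333334) [647.3 -77.8] 66.0
jambB 266.0 (265.22994987468667, 261.99937343358397) x -7.6 15.2 y -47.4 -20.0
jambB 718.0 (266.05106778087276, 187.7024141132776) x -8.0 14.8 y 17.2 47.5
screw (335.67762128325506, 137.44757433489826) [665.4  61.3] 106.5
screw (240.4035087719298, 136.59968102073364) [563.7  74.5] 104.5
screw (241.16559139784945, 255.73763440860213) [545.7 -65. ] 77.5
screw (328.4757281553398, 256.2200647249191) [649.3 -78.8] 51.5
11.8 pos [0.4855 0.2635 0.1146] sd [0.0002 0.0001 0.0001] F [ 0.41  0.44 -4.26] eul [ 8.066e+01  1.200e-01 -1.798e+02] 0.011058882654631935 88.17365169525146
```

Lifted: about 0.45 kg, grip holding at 88 N. The jamb axis fits at about (0.576, 0.002) with yaw -7.45°, and the knuckle ends read ±18 and ±48 mm. Carry to a hover over the gap.

servo_tool(series="-0.025 0.009 0 0 0 -0.3 1;-0.065 0.023 0 0 0 -0.6 1;-0.105 0.037 0 0 0 -1 1;-0.145 0.052 0 0 0 -1.4 1;-0.18 0.064 0 0 0 -1.9 1")

```text
clock: 12.3
position: [0.5207, 0.0741, 0.1156]
ee_rot: [-0.0, 0.751, 0.66, -0.001]
contact_force: [1.0, 0.4, -4.2]
width: 0.0107
gripper_force: 88.1
```

servo_tool(series="-0.03 0.011 0 0 0 0 1;-0.05 0.018 0 0 0 0 1;-0.06 0.021 0.005 0 0 0 1;-0.06 0.021 0.01 0 0 0 1;-0.06 0.021 0.012 0 0 0 1")

```text
clock: 12.8
position: [0.5326, 0.0148, 0.1031]
ee_rot: [-0.002, 0.752, 0.66, -0.001]
contact_force: [-0.5, -0.1, -4.2]
width: 0.0106
gripper_force: 88.1
```

servo_tool(series="0 0 0 0 0 0 1;0 0 0 0 0 0 1;0 0 0 0 0 0 1")

```text
clock: 13.1
position: [0.5339, 0.0147, 0.1046]
ee_rot: [0.0, 0.751, 0.66, 0.0]
contact_force: [-0.8, -0.0, -4.1]
width: 0.0109
gripper_force: 88.1
```

```bash
python3 - <<'E'
from h import *
P,r=avg(3)
c,im=grab("wrist","hover");pickle.dump(c,open("hover.pkl","wb"))
print(r.inv().apply(np.array([.5317,.0096,.0622])-P), r.as_matrix().round(4).tolist())
hs=cv2.cvtColor(im,cv2.COLOR_RGB2HSV)
m=((hs[...,1]<24)&(hs[...,2]>150)).astype(np.uint8)
for k in cv2.findContours(m,cv2.RETR_EXTERNAL,cv2.CHAIN_APPROX_NONE)[0]:
    if cv2.contourArea(k)>60: print(cv2.contourArea(k),np.round(cen(k),1),cv2.boundingRect(k))
for b in blobs(im,*RD): print('red',cv2.contourArea(b),cv2.boundingRect(b))
cv2.imwrite("pics/hoverc.png",cv2.resize(im[80:330,160:450,::-1],(800,690)[:2] if 0 else (696,600),interpolation=cv2.INTER_CUBIC))
E
```

```text
13.25 pos [0.534  0.0144 0.1048] sd [0.     0.0001 0.    ] F [ 0.22  0.11 -4.07] eul [ 8.2610e+01 -1.0000e-02  1.7997e+02] 0.01073938667566944 88.14698338508606
[-0.00508486 -0.00169956  0.04255304] [[0.1287, 0.9917, 0.0006], [0.9917, -0.1287, 0.0001], [0.0002, 0.0006, -1.0]]
2026.0 [336.7 253.7] (309, 219, 51, 70)
107.0 [338.5 217.8] (329, 214, 19, 9)
1064.0 [326.1 175.3] (312, 152, 28, 49)
457.5 [344.9 176.9] (339, 151, 13, 62)
82.5 [373.6 128.5] (346, 124, 79, 27)
120.5 [320.8  99.8] (266, 92, 158, 67)
red 11141.0 (179, 157, 146, 130)
```

View pics/hoverc.png

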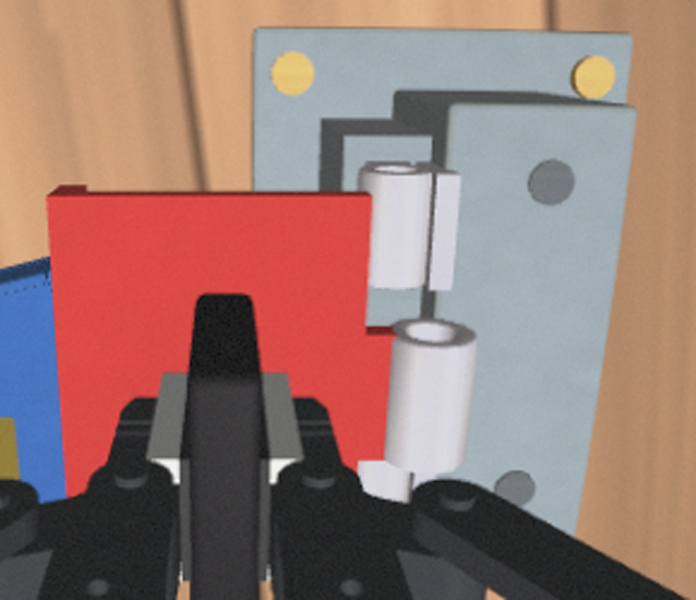

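The hover picture shows the red knuckle's near hole at crop (432,333). The frame's upper knuckle has its end at (395,169) and its inner end near row 287. The flap is level and parallel to the frame. I'll measure the offset between the two axes in this one picture.

```bash
cat >> h.py <<'E'
def tube(im,c,r0,r1,c0,c1,z,show=False):
    "axis points: per-row tube mid column from silver mask, cast on plane z"
    hs=cv2.cvtColor(im,cv2.COLOR_RGB2HSV);m=(hs[...,1]<26)&(hs[...,2]>140)
    px=[];w=[]
    for r in range(r0,r1):
        x=np.where(m[r,c0:c1])[0]+c0
        if len(x): px.append(((x.min()+x.max())/2,r));w.append(x.max()-x.min()+1)
    return onz(c,px,z)[:,:2]*1000,np.array(px),np.array(w)
E
python3 - <<'E'
from h import *
np.set_printoptions(precision=1,suppress=True,linewidth=160)
c=pickle.load(open("hover.pkl","rb"));im=cv2.imread("pics/hover.png")[:,:,::-1].copy()
a=np.radians(-7.45);ux=np.array([np.cos(a),np.sin(a)]);uy=np.array([-ux[1],ux[0]])
T=np.array([534.0,14.4])
for nm,arg,z in(("flap",(225,265,322,362),.1176),("frame",(156,196,308,339),.075)):
    P,px,w=tube(im,c,*arg,z);print(nm,'w',w[::4],px[::8].tolist());print('  x along ux:',(P@ux)[::4],'y',(P@uy)[[0,-1]])
print('TCP',T@ux,T@uy)
print('frame far end ctr',[(onz(c,[p],.075)[0,:2]*1000@np.c_[ux,uy]) for p in[(324.6,150.4)]],'flap far end',onz(c,[(340,218.75)],.1176)[0,:2]*1000@np.c_[ux,uy])
hs=cv2.cvtColor(im,cv2.COLOR_RGB2HSV)
for col in(320,326): print('frame col V',col,hs[190:212,col,2],hs[190:212,col,1])
print('flap near end V',hs[262:282,336,2]);print('row240',hs[240,312:368,2],hs[240,312:368,1]);print('row175',hs[175,300:356,2])
E
```

```text
flap w [36 35 36 35 35 35 35 40 34 34] [[341.5, 225.0], [340.5, 233.0], [340.0, 241.0], [339.0, 249.0], [338.5, 257.0]]
  x along ux: [573.5 573.4 573.3 573.3 573.4 573.6 573.3 574.8 573.4 573.6] y [91.9 69.1]
frame w [31 25 23 23 24 24 23 23 23 22] [[323.0, 156.0], [327.0, 164.0], [326.5, 172.0], [326.0, 180.0], [326.0, 188.0]]
  x along ux: [570.8 572.8 573.6 573.7 573.6 573.7 573.6 573.7 573.9 573.7] y [121.2  95.8]
TCP 527.6250623684683 83.51738478107353
frame far end ctr [array([571.6, 124.7])] flap far end [572.4  95.4]
frame col V 320 [223 223 224 223 222 224 224 225 222 217 182 179 179 180 182 181 180 184 183 183 184 182] [ 9  9  9  9  9  9  8  9  8 11 21 27 26 28 28 25 24 26 28 25 28 27]
frame col V 326 [224 224 225 225 224 225 225 225 225 221 201 179 181 182 181 182 182 181 184 182 183 182] [10 11 10 11 11 11 10 10 10  9 18 27 28 27 27 25 27 25 29 28 28 27]
flap near end V [224 222 224 224 223 222 222 223 222 222 223 222 222 223 222 219 220 219 201  97]
row240 [218 217 219 218 219 219 219 217 219 205 160 154 164 175 180 187 195 198 207 213 215 217 219 218 220 219 221 222 221 221 220 223 223 225 225 226 226 224 221
 219 220 212 207 200 188 181 186 182 183 186 182 186 186 186 184 185] [175 177 172 174 173 173 173 176 175 163  54  10   6   9   9   7  10   6   9   2   4   5   6   5   7   6   9   9   8   9  12  11  10  11  10  10  10   9   9
  10  10  11   9   6   5  11  27  28  28  27  28  30  27  29  28  28]
row175 [220 218 219 219 217 218 219 218 218 217 217 218 218 219 212 202 209 212 219 221 221 220 223 222 222 223 222 223 224 225 227 227 225 221 220 216 208 202 151
 102 157 218 219 220 222 220 220 221 221 220 201 186 188 185 184 185]
```

```bash
python3 - <<'E'
from h import *
c=pickle.load(open("hover.pkl","rb"));im=cv2.imread("pics/hover.png")[:,:,::-1].copy()
a=np.radians(-7.45);ux=np.array([np.cos(a),np.sin(a)]);uy=np.array([-ux[1],ux[0]])
f=lambda p,z:(onz(c,[p],z)[0,:2]*1000@np.c_[ux,uy]).round(2)
print('frame y',f((325,200.3),.085)-[0,18],f((336.9,151),.075))
hs=cv2.cvtColor(im,cv2.COLOR_RGB2HSV)
print('flap near',f((336,280.7),.1276)+[0,15])
print('rim V col339',hs[205:228,339,2].tolist());print('rim frame col324',hs[144:160,324,2].tolist(),hs[144:160,324,1].tolist())
# red plate far edge (y=+45, top z=.013+.1076)
red=cv2.inRange(hs,*RD)
for col in(200,240,280,300):
    r=np.where(red[:,col])[0];r=r[r>150][0];print('plate far',col,r,f((col,r-.5),.1206)-[0,45], hs[r-4:r+5,col,2].tolist())
E
```

```text
frame y [571.44  77.36] [579.34 124.37]
flap near [570.31  79.77]
rim V col339 [79, 79, 79, 84, 82, 79, 76, 90, 112, 156, 209, 221, 223, 222, 222, 221, 207, 143, 115, 160, 208, 219, 217]
rim frame col324 [179, 179, 182, 128, 110, 196, 220, 189, 130, 215, 218, 217, 217, 218, 219, 220] [28, 27, 29, 12, 12, 12, 8, 12, 4, 7, 9, 7, 7, 8, 8, 8]
plate far 200 160 [501.57  82.05] [206, 206, 203, 178, 112, 150, 219, 218, 219]
plate far 240 160 [520.91  82.  ] [176, 181, 179, 159, 115, 157, 219, 220, 221]
plate far 280 160 [540.19  82.01] [185, 185, 185, 146, 112, 156, 220, 220, 218]
plate far 300 160 [549.86  82.02] [76, 82, 76, 87, 112, 151, 220, 219, 220]
```

Relative offsets: the flap sits about +1.2 mm in x and +3.8 mm in y from the frame axis. I'll correct that while coming down to just above engagement, then continue.

servo_tool(series="-0.002 -0.0006 0 0 0 0 1;-0.0038 -0.0012 0.005 0 0 0 1;-0.0038 -0.0012 0.012 0 0 0 1;-0.0038 -0.0012 0.018 0 0 0 1;-0.0038 -0.0012 0.018 0 0 0 1")

```text
clock: 13.8
position: [0.5311, 0.0103, 0.0851]
ee_rot: [-0.001, 0.752, 0.66, -0.001]
contact_force: [-0.8, -0.7, -3.0]
width: 0.0108
gripper_force: 88.0
```

servo_tool(series="0 0 0 0 0 0 1;0 0 0 0 0 0 1;0 0 0 0 0 0 1;0 0 0 0 0 0 1")

```text
clock: 14.2
position: [0.5324, 0.0103, 0.0867]
ee_rot: [0.0, 0.752, 0.66, 0.0]
contact_force: [0.8, -0.1, -4.4]
width: 0.0111
gripper_force: 88.0
```

```bash
cat >> h.py <<'E'
a_=np.radians(-7.45);UX=np.array([np.cos(a_),np.sin(a_)]);UY=np.array([-UX[1],UX[0]])
def rc(c,p,z): return (onz(c,[p],z)[0,:2]*1000@np.c_[UX,UY]).round(2)
E
python3 - <<'E'
from h import *
P,r=avg(3)
print('TCP',P[:2]*1000@np.c_[UX,UY], 'to z .0622:',P[2]-.0622)
c,im=grab("wrist","low");pickle.dump(c,open("low.pkl","wb"))
hs=cv2.cvtColor(im,cv2.COLOR_RGB2HSV);v=hs[...,2];z=.075+P[2]-.0622
print(proj(c,[list((570.95*UX+(77+d)*UY)/1000)+[.075] for d in(48,33,18)]).round(1).tolist(),proj(c,[list((570.95*UX+(77+d)*UY)/1000)+[z] for d in(15,0,-15)]).round(1).tolist())
for row in(165,180,195,225,245,265): print(row,v[row,300:370].tolist())
print('sat165',hs[180,300:370,1].tolist())
E
```

```text
14.35 pos [0.5323 0.0103 0.0867] sd [0. 0. 0.] F [ 0.22 -0.09 -3.66] eul [ 8.2560e+01 -1.0000e-02  1.7998e+02] 0.011089009639088838 88.02704930305481
TCP [526.51613366  79.21496078] to z .0622: 0.024481553599589347
[[332.7, 147.2], [331.1, 173.2], [329.4, 198.1]] [[339.5, 217.3], [337.3, 243.7], [335.2, 268.7]]
165 [220, 217, 218, 217, 219, 217, 218, 220, 218, 219, 216, 217, 217, 218, 213, 169, 123, 119, 135, 152, 163, 170, 178, 187, 196, 202, 207, 214, 217, 218, 217, 219, 219, 220, 219, 221, 222, 221, 223, 224, 225, 226, 225, 225, 221, 221, 218, 212, 203, 189, 113, 103, 158, 220, 221, 221, 221, 221, 219, 220, 219, 221, 217, 194, 180, 182, 182, 181, 181, 181]
180 [221, 220, 221, 221, 220, 220, 218, 219, 218, 217, 219, 218, 218, 218, 187, 137, 123, 139, 153, 170, 179, 188, 196, 198, 205, 212, 217, 219, 221, 220, 222, 223, 222, 222, 222, 221, 222, 224, 226, 226, 227, 226, 224, 221, 218, 216, 207, 202, 189, 97, 111, 200, 221, 220, 220, 219, 221, 219, 219, 220, 220, 214, 191, 183, 184, 186, 183, 184, 183, 185]
195 [219, 219, 220, 219, 217, 219, 218, 218, 218, 218, 216, 218, 219, 201, 146
[... 914 characters left out ...]
, 182, 183, 187, 185, 184, 185, 186, 183, 182, 183, 183, 183, 184, 184]
265 [120, 197, 218, 219, 220, 219, 219, 218, 219, 218, 220, 220, 219, 219, 216, 219, 217, 218, 216, 216, 172, 166, 176, 182, 188, 192, 197, 205, 212, 215, 219, 222, 223, 223, 224, 222, 222, 222, 222, 222, 222, 223, 224, 224, 224, 224, 224, 221, 219, 217, 214, 203, 193, 182, 178, 187, 189, 188, 189, 186, 189, 187, 187, 187, 183, 186, 182, 183, 183, 183]
sat165 [173, 175, 171, 171, 172, 175, 174, 175, 175, 176, 171, 174, 175, 168, 80, 15, 8, 9, 8, 9, 6, 7, 7, 5, 5, 7, 5, 5, 6, 6, 6, 8, 9, 10, 9, 9, 10, 10, 11, 10, 10, 10, 9, 8, 7, 6, 6, 5, 5, 16, 5, 15, 12, 10, 12, 13, 12, 12, 10, 9, 12, 18, 25, 26, 28, 27, 29, 26, 29, 28]
```

```bash
python3 - <<'E'
from h import *
c=pickle.load(open("low.pkl","rb"));im=cv2.imread("pics/low.png")[:,:,::-1].copy();v=cv2.cvtColor(im,cv2.COLOR_RGB2HSV)[...,2]
for r,e in((165,349.6),(180,348.6),(195,347.2)): print('frame',rc(c,(e,r),.0778)-[9.6,0])
for r,e in((225,358.2),(245,355.8),(265,353.6)): print('flap',rc(c,(e,r),.1023)-[9.6,0])
for r,e in((225,322.8),(245,321.3),(265,319.8)): print('flap L',rc(c,(e,r),.1025)+[9.5,0])
print('frame inner end',v[192:215,330].tolist(),v[192:215,336].tolist());print('flap rim',v[205:222,338].tolist());print('flap near',v[268:292,334].tolist())
E
```

```text
frame [570.97 115.39]
frame [571.07 106.67]
frame [570.96  97.73]
flap [570.68  88.76]
flap [570.48  77.47]
flap [570.43  65.69]
flap L [571.27  88.94]
flap L [571.19  77.72]
flap L [571.13  66.02]
frame inner end [222, 224, 223, 222, 222, 223, 223, 222, 223, 220, 204, 176, 179, 178, 181, 177, 183, 181, 181, 185, 164, 109, 119] [224, 225, 225, 224, 224, 224, 227, 225, 224, 226, 221, 180, 180, 178, 180, 181, 184, 181, 181, 175, 146, 116, 170]
flap rim [180, 182, 179, 183, 182, 183, 176, 143, 116, 167, 221, 222, 221, 219, 221, 221, 205]
flap near [222, 221, 221, 222, 221, 222, 221, 223, 221, 224, 225, 223, 219, 187, 99, 40, 35, 39, 37, 43, 38, 36, 38, 42]
```

The frame axis reads 571.0 and the flap axis about 570.9 along x, so they agree within 0.5 mm. Descending into the gap slowly.

servo_tool(series="0 0 0.004 0 0 0 1;0 0 0.008 0 0 0 1;0 0 0.012 0 0 0 1;0 0 0.015 0 0 0 1;0 0 0.017 0 0 0 1")

```text
clock: 14.9
position: [0.532, 0.0103, 0.069]
ee_rot: [-0.0, 0.752, 0.66, -0.0]
contact_force: [0.3, 0.2, -4.9]
width: 0.0106
gripper_force: 88.0
```

servo_tool(series="0 0 0 0 0 0 1;0 0 0 0 0 0 1;0 0 0 0 0 0 1;0 0 0 0 0 0 1")

```text
clock: 15.3
position: [0.5324, 0.0103, 0.0697]
ee_rot: [0.0, 0.752, 0.66, 0.0]
contact_force: [0.1, 0.2, -3.6]
width: 0.0106
gripper_force: 88.0
```

```bash
python3 - <<'E'
from h import *
P,r=avg(3)
print('TCP',P[:2]*1000@np.c_[UX,UY], 'to z .0622:',P[2]-.0622)
c,im=grab("wrist","low2");pickle.dump(c,open("low2.pkl","wb"))
v=cv2.cvtColor(im,cv2.COLOR_RGB2HSV)[...,2].astype(int)
for row in(165,180,190,225,240,255): print(row,v[row,330:372].tolist())
for col in(333,337): print(col,v[192:225,col].tolist(),v[262:290,col].tolist())
E
```

```text
15.45 pos [0.5323 0.0103 0.0696] sd [0. 0. 0.] F [-0.15  0.02 -4.08] eul [ 8.2560e+01 -1.0000e-02  1.7998e+02] 0.011220288338006942 88.02869439125061
TCP [526.49543572  79.19677481] to z .0622: 0.007433657311040155
165 [180, 189, 197, 203, 210, 214, 215, 215, 216, 216, 218, 218, 220, 217, 220, 221, 222, 222, 224, 224, 224, 225, 226, 222, 221, 220, 217, 213, 205, 182, 127, 91, 129, 201, 221, 219, 220, 220, 220, 221, 221, 222]
180 [194, 204, 206, 211, 216, 217, 218, 220, 221, 221, 221, 222, 222, 222, 222, 223, 224, 224, 225, 226, 226, 227, 224, 219, 219, 216, 211, 201, 175, 112, 90, 167, 220, 221, 220, 219, 221, 218, 221, 220, 219, 219]
190 [203, 206, 212, 216, 221, 220, 221, 221, 222, 221, 222, 222, 223, 222, 222, 223, 225, 225, 227, 226, 224, 222, 218, 217, 215, 209, 200, 178, 110, 98, 147, 211, 219, 219, 220, 219, 219, 220, 220, 219, 219, 219]
225 [190, 197, 200, 208, 210, 211, 213, 214, 215, 207, 208, 210, 210, 204, 205, 203, 208, 216, 215, 222, 220, 218, 218, 218, 213, 209, 205, 196, 164, 112, 139, 161, 169, 179, 183, 185, 182, 183, 183, 185, 184, 183]
240 [207, 210, 217, 218, 217
[... 307 characters left out ...]
198, 189, 145, 110, 143, 161, 172, 180, 182, 185, 186, 186, 187, 186, 187, 184, 186, 184, 186]
333 [218, 217, 219, 219, 220, 220, 221, 221, 221, 221, 222, 223, 222, 222, 222, 223, 223, 223, 222, 212, 154, 112, 148, 198, 218, 219, 217, 219, 196, 120, 117, 149, 193] [223, 221, 222, 222, 223, 224, 222, 222, 223, 222, 222, 221, 223, 221, 218, 217, 220, 217, 217, 213, 175, 65, 42, 39, 42, 39, 38, 44]
337 [222, 222, 223, 222, 223, 222, 223, 222, 223, 223, 223, 223, 222, 222, 222, 222, 223, 222, 223, 215, 167, 116, 170, 222, 222, 222, 224, 221, 223, 199, 124, 124, 169] [222, 221, 222, 223, 223, 221, 221, 223, 221, 222, 221, 223, 221, 221, 221, 222, 221, 218, 171, 37, 42, 38, 38, 35, 39, 39, 38, 37]
```

```bash
python3 - <<'E'
from h import *
c=pickle.load(open("low2.pkl","rb"))
for r,e in((165,359.6),(180,358.4),(190,357.4)): print('frame',rc(c,(e,r),.0778)-[9.6,0])
for r,e in((225,358.4),(240,356.6),(255,354.9)): print('flap',rc(c,(e,r),.0852)-[9.6,0])
print('frame y',rc(c,(335,211.7),.085)-[0,18],'flap y',rc(c,(335,214.3),.0924)-[0,15],'flap near',rc(c,(335,281.3),.0924)+[0,15])
E
```

```text
frame [571.05 118.71]
frame [571.1  110.79]
frame [571.04 105.41]
flap [570.81  88.71]
flap [570.66  80.28]
flap [570.58  71.58]
frame y [567.69  77.95] flap y [565.82  82.2 ] flap near [568.65  75.14]
```

```bash
python3 - <<'E'
from h import *
c=pickle.load(open("low2.pkl","rb"));h=pickle.load(open("hover.pkl","rb"))
print('low2',rc(c,(335,222),.0879)-[0,15],'tcp 79.2');print('hover',rc(h,(339,222.8),.1231)-[0,15],'tcp 83.5')
print('frame inner end z.085, rows 211..213',[rc(c,(335,r),.085)[1]-18 for r in(211,212,213)])
P=lambda y,z:list((571*UX+y*UY)/1000)+[z]
print('pred rows flap far face bot/borebot/boretop/top for y=77',proj(c,[P(92,.0824+d) for d in(-.01,-.0055,.0055,.01)]).round(1)[:,1],'frame inner top/hidden bottom',proj(c,[P(95,.085),P(125,.075)]).round(1).tolist())
im=cv2.imread("pics/low2.png");v=cv2.cvtColor(im,cv2.COLOR_BGR2HSV)[...,2]
print(v[205:232,342].tolist(),v[205:232,346].tolist(),v[205:232,328].tolist())
E
```

```text
low2 [567.32  76.47] tcp 79.2
hover [570.54  80.29] tcp 83.5
frame inner end z.085, rows 211..213 [np.float64(78.33), np.float64(77.79), np.float64(77.25)]
pred rows flap far face bot/borebot/boretop/top for y=77 [210.9 213.7 221.  224.2] frame inner top/hidden bottom [[341.3, 213.4], [340.5, 151.8]]
[222, 222, 221, 222, 223, 223, 222, 200, 100, 140, 192, 219, 219, 219, 218, 219, 208, 163, 117, 160, 210, 219, 219, 219, 220, 217, 220] [226, 225, 225, 226, 224, 225, 223, 205, 156, 109, 136, 172, 182, 182, 179, 180, 165, 124, 119, 156, 208, 223, 224, 223, 224, 223, 222] [197, 200, 199, 198, 203, 188, 160, 165, 117, 107, 112, 118, 119, 100, 102, 105, 116, 140, 169, 175, 180, 178, 180, 181, 183, 183, 182]
```

Clearances look right: flap y 76.5 against frame about 77.2, x 570.7 against 571.05. Final 7.4 mm down with a small trim.

servo_tool(series="0.0003 0.0001 0.002 0 0 0 1;0.0005 0.0003 0.004 0 0 0 1;0.0005 0.0003 0.0055 0 0 0 1;0.0005 0.0003 0.0066 0 0 0 1;0.0005 0.0003 0.0074 0 0 0 1")

```text
clock: 16.0
position: [0.5325, 0.0107, 0.0619]
ee_rot: [-0.0, 0.752, 0.66, -0.0]
contact_force: [0.7, 0.5, -3.6]
width: 0.0109
gripper_force: 88.0
```

servo_tool(series="0 0 0 0 0 0 1;0 0 0 0 0 0 1;0 0 0 0 0 0 1;0 0 0 0 0 0 1")

```text
clock: 16.4
position: [0.5327, 0.0107, 0.0622]
ee_rot: [0.0, 0.752, 0.66, 0.0]
contact_force: [-0.9, 0.1, -4.6]
width: 0.0109
gripper_force: 88.0
```

```bash
python3 - <<'E'
from h import *
P,r=avg(4)
print('TCP',P[:2]*1000@np.c_[UX,UY], 'to z .0622:',P[2]-.0622)
c,im=grab("wrist","fin");pickle.dump(c,open("fin.pkl","wb"))
v=cv2.cvtColor(im,cv2.COLOR_RGB2HSV)[...,2].astype(int)
for row in(165,180,190,200,225,240,255): print(row,v[row,345:372].tolist())
for col in(335,342): print(col,v[200:235,col].tolist())
L=proj(c,[list((571.*UX+(77+d)*UY)/1000)+[.075] for d in(48,18,15,-15)]).round(1);print(L.tolist())
E
```

```text
16.6 pos [0.5326 0.0107 0.0621] sd [0. 0. 0.] F [ 0.01  0.24 -3.82] eul [ 8.2560e+01 -1.0000e-02  1.7999e+02] 0.010967766513691432 88.02888751029968
TCP [526.73912258  79.68067573] to z .0622: -5.239153269241681e-05
165 [218, 220, 218, 219, 221, 221, 222, 224, 224, 224, 225, 225, 225, 222, 220, 220, 216, 209, 202, 157, 106, 100, 138, 208, 220, 220, 220]
180 [221, 222, 221, 222, 222, 223, 224, 225, 225, 228, 226, 223, 220, 220, 218, 211, 205, 189, 142, 97, 94, 185, 220, 221, 218, 219, 221]
190 [222, 223, 223, 221, 223, 225, 225, 225, 226, 226, 224, 222, 219, 216, 210, 202, 197, 157, 96, 94, 181, 220, 221, 220, 219, 219, 221]
200 [222, 222, 223, 224, 225, 227, 225, 226, 226, 223, 221, 220, 218, 210, 203, 193, 156, 94, 96, 179, 220, 220, 218, 219, 220, 219, 218]
225 [206, 208, 216, 215, 222, 220, 219, 218, 217, 216, 213, 204, 195, 161, 97, 81, 80, 79, 88, 119, 154, 164, 171, 182, 185, 184, 183]
240 [225, 225, 226, 226, 226, 222, 220, 219, 212, 205, 201, 179, 126, 81, 84, 83, 81, 105, 146, 157, 171, 181, 182, 182, 185, 183, 182]
255 [225, 225, 224, 222, 220, 218, 215, 205, 196, 189, 145, 89, 80, 82, 80, 91, 127, 159, 167, 177, 186, 183, 183, 185, 183, 182, 183]
335 [215, 217, 215, 216, 216, 218, 217, 219, 219, 220, 220, 220, 220, 222, 220, 223, 222, 219, 219, 220, 220, 188, 108, 129, 178, 212, 215, 217, 216, 217, 216, 217, 216, 218, 217]
342 [223, 224, 223, 224, 224, 222, 222, 222, 223, 224, 222, 224, 223, 224, 223, 223, 223, 223, 222, 220, 219, 211, 161, 120, 159, 211, 219, 219, 221, 219, 221, 220, 220, 221, 220]
[[343.8, 155.2], [339.5, 212.7], [339.1, 218.2], [334.8, 269.5]]
```

```bash
python3 - <<'E'
from h import *
c=pickle.load(open("fin.pkl","rb"))
for r,e in((165,364),(180,362.9),(190,362),(200,361.1)): print('frame',rc(c,(e,r),.0778)-[9.6,0])
for r,e in((225,358.2),(240,356.7),(255,355.1)): print('flap',rc(c,(e,r),.0778)-[9.6,0])
# z check: knuckle right edge depth from stereo: hover/low/low2 tool-frame fit (lateral & height) across views with differing frame is constant; use bench views instead
s=cv2.imread("pics/fin.png")[:,:,::-1].copy()
# both plate edge line vs frame: level check of plate far edge row at two columns
hs=cv2.cvtColor(s,cv2.COLOR_RGB2HSV);red=cv2.inRange(hs,*RD)
for col in(200,240,280,300):
    r=np.where(red[150:,col])[0][0]+150;print(col,r,rc(c,(col,r+.8),.078))
i=grab("scene","finS")[1]
E
```

```text
frame [571.   120.67]
frame [571.13 113.12]
frame [571.14 107.97]
frame [571.16 102.74]
flap [570.92  89.24]
flap [570.93  80.82]
flap [570.91  72.13]
200 160 [500.65 122.73]
240 160 [520.01 122.67]
280 160 [539.31 122.66]
300 161 [549.   122.18]
```

```bash
python3 - <<'E'
from h import *
s=manip.get_state();print(s['clock'],np.abs(s['qd']).max(),s['contact_force'],s['gripper_force'])
im=cv2.imread("pics/finS.png")[:,:,::-1].copy();c=eyes.camera_info("scene")
print('spacer in tray', [(cv2.contourArea(b),np.round(cen(b),0).tolist()) for b in blobs(im,*YA)[:3]],proj(c,[[.4348,-.053,.034]]).round(0))
print(manip.sign_off())
E
```

```text
16.7 0.0012719124554167556 [-0.56283092 -0.06497181 -4.44096462] 88.02847623825073
spacer in tray [(904.0, [143.0, 133.0])] [[252. 175.]]
the job is handed in; nothing more can be done
None
```

I signed the job off at 16.7 s. The red flap is held still in the gap with its holes about 0.2 mm off the frame's axis and its weight still on the gripper. The spacer was last seen standing mid-tray; my final scene-camera check didn't show it, probably because the flap or arm was in the way.

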